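# Flip down the length stop and set the board to it on a crosscut sled

### The arm

A 7-joint arm with a two-finger parallel gripper is mounted at the origin on the work surface. World frame = base frame: x ahead of the robot, y to its left, z up, the work surface at z = 0. Lengths are in m, angles in rad, forces in N, time in s.
With the tool pointing down it reaches from about 0.4 to 0.85 m from the base axis. Payload 4.4 kg.
Tool frame: the origin (TCP) lies at the very end of the fingers, on their centre line; the grasp point (between the pads) lies 19 mm behind it; z points along the fingers, y is the line along which they close (so a half turn about z gives the same grasp; the last joint's range is limited). The gripper opens to 94 mm and grips with 3 to 60 N. Pads are 16 mm wide; open, the fingers measure 119 mm over their backs; the gripper's body (75 mm by 177 mm) begins 78 mm behind the grasp point.
Start: joints at [1.187, 0.628, 0.038, 1.517, -0.027, 0.996, -0.02], TCP at [0.203, -0.617, 0.205] pointing down, gripper open.
Joint ranges: [-3.06, 3.06], [-0.37, 2.12], [-1.25, 1.32], [0.18, 2.47], [-1.1, 4.24], [0.23, 1.98], [-2.94, 2.94]. Speed limits (rad/s): [2.57, 2.57, 3.14, 3.14, 3.14, 3.14, 3.14].

### API

Orientations are given as a unit quaternion [w, x, y, z].
In Python, from bench import r, cams gives the robot as it stands.
- The arm moves only by the tool send_rows, never from a script. Its argument "rows" is a list of rows, each a list of 7 numbers: the opening, from -1 (shut) to 1 (fully open), then the shift along the world's x, y, z in units of 25 mm (1.0 is 25 mm), then the turn, a rotation vector about the world's x, y, z in units of 6 degrees (1.0 is 6 degrees). A call has 1 to 8 rows; each row is the pose to reach, as a shift and turn from the pose commanded when the call began; what a row does not reach only later rows make up. A row lasts 1/12 s, in which the tool goes at most 41.7 mm and 7.16 degrees, less where a joint would pass 70% of its speed; a pose out of reach is approached as far as the arm can. A call with a gripper value outside its range is refused whole. The fingers move at their own pace and stop on an object; "squeeze" is the grip in N (left out, the last holds). Time passes only in rows, so rows that repeat a pose let the fingers close. It gives the time, the measured TCP pose, the force, the opening and the grip force at its end, in the units of the state.
- r.state(): the state, without advancing time (a new reading comes with each control period).
- cams.capture(name): name is "scene" or "top"; returns a dict with "image" (420x560x3 uint8, red, green, blue), "z_map" (420x560 float32, m along the optical axis (not along the pixel's ray), 0 where there is no reading), "mtx" (3x3 intrinsics, pixels), "position" and "attitude" of the camera in the world. Camera axes: x right, y up, looking along -z (the intrinsics and any distortion apply to the point x, -y, -z); pixel columns grow to the right and rows downward; lengths in m; the calibration is good to about 2 mm. A picture is of the moment at which its call begins.
- r.close_job(): hands the job in; it is judged then, once.
Trained networks look in the newest picture that a camera, given by its name, has taken for a name from the list of things; names that differ only in an ending like _2 or _b are one class to them, and where a whole thing is asked for, a point or a joint stands for the part that bears it (a point fixed in the world has none). Each returns a list of dicts, best first, with "confidence" (0 to 1); they miss things now and then, are a little off and sometimes report something else, mostly with a low value. They report only what shows in the picture. A call takes as long as a camera call.
- cams.find_in(camera, target): "bbox" ([left, top, right, bottom] in pixels, round what is visible of it).
- cams.outline_of(camera, target): "mask" (420x560 bool, what is visible of it) and "bbox" ([left, top, right, bottom] in pixels, round what is visible of it).
The state is a dict: "time_s": time; "qpos": joint angles; "joint_vel": joint speeds; "tau": joint torques, N m; "position": TCP position; "eef_rot": TCP orientation; "ft_force": force on the tool from outside, world axes, zero at the start; "torque": the same for the moment, N m; "gripper_width": finger opening in m; "grip_force": force on a finger pad.
Only numpy, scipy, OpenCV 4.12 (cv2) and the standard library are available. Lean on these libraries where they do the work, as an engineer would, in place of code of your own. Each camera call takes 0.05 s, during which the arm holds its last target. There are 200 camera calls.

### The job

Set the crosscut sled up for the longer cut: of the two flip stops on its fence, push the one farther from the saw blade over and down until it is fully home, and leave the nearer one flipped up. Then push the long board flat against the fence and gently along it until its end meets that stop. Only push: do not pick the board up, and leave everything else where it is.

Things in the scene. Friction and masses are not known exactly. Their poses are not given: they have to be found in the camera images.
- sled: table-saw crosscut sled, fixed: plywood base 380 (x) x 620 (y) x 12 mm, origin under its centre, base surface 12 mm above the origin and 18 mm above the bench. x points away from the robot, y along the fence to the robot's left. A wooden bridge 45 mm high stands along its far edge (x = 157 to 187 mm). Both flip stops sit on the fence, at negative y
- fence_face (a point): on the working face (looking to +x, away from the robot) of the sled's aluminium fence, at its mid-height, in line with the blade; the face is at x = -135 mm of the sled and runs all along y. The fence is 25 mm thick, its top 50 mm above the base surface. Behind it (robot side) a wooden block as high as the fence, 90 mm wide, covers y = -45 to 45 mm, 50 mm deep
- kerf (a point): on the sled's base surface at its centre, on the saw kerf, which runs along x at y = 0; the still blade stands 20 mm above the base there, from about -15 to 145 mm in x from this point, clear of the board. The saw's rip fence, 61 mm above the bench, stands along x just beyond the sled's -y edge, and a low rail (22 mm, 52 mm over the rip fence's head) in front of the sled
- far_stop_arm (a joint): hinge of the farther stop's arm, rad: 0 = fully down (home, hanging straight down; its limit), growing as the arm swings out away from the robot and up; 1.57 = level, 3.14 = upright, 3.5 = leaning back towards the robot (other limit). Stiff: the arm stays wherever it is left and takes about 0.05 N m to turn, either way
- far_stop_pivot (a point): centre of the farther stop's hinge, midway in the arm's 12 mm width, 64 mm above the sled's base surface, 20 mm in front of (+x of) the fence's face; it does not move. Hinge axis = the sled's y. The stop's carrier (51 x 46 x 24 mm high, clamped on the fence) has its centre 22 mm to -x and 30.5 mm to -y of this point; its knob, 31 mm across, reaches 41 mm above the fence
- far_stop_toe (a point): middle of the +y face of the farther stop's toe, the face that the board's end meets: 50 mm from the pivot along the arm, 6 mm to +y of it; it turns with the arm, its y axis stays the sled's y. The arm is a straight bar, 12 mm wide (y) and 14 mm thick, that ends 60 mm from the pivot in a black toe; when down, it is 13 to 27 mm in front of the fence's face and 4 mm clear of the base
- near_stop_arm (a joint): hinge of the nearer stop's arm, rad: 0 = fully down (home, hanging straight down; its limit), growing as the arm swings out away from the robot and up; 1.57 = level, 3.14 = upright, 3.5 = leaning back towards the robot (other limit). Stiff: the arm stays wherever it is left and takes about 0.05 N m to turn, either way. Same arm as the farther stop
- near_stop_pivot (a point): centre of the nearer stop's hinge, midway in the arm's 12 mm width, 64 mm above the sled's base surface, 20 mm in front of (+x of) the fence's face; it does not move. Hinge axis = the sled's y. The stop's carrier (51 x 46 x 24 mm high, clamped on the fence) has its centre 22 mm to -x and 30.5 mm to -y of this point; its knob, 31 mm across, reaches 41 mm above the fence
- board: the board to be cut: plain wood, 60 (x) x 320 (y) x 20 mm high, 0.2 to 0.35 kg, lying loose on the sled's base beyond the fence, roughly along it; origin under its centre
- board_stop_end (a point): middle of the board's end face towards the stops (its -y end), 10 mm above its underside
- board_push_end (a point): middle of the board's other end face (its +y end), 10 mm above its underside
- offcut: offcut of the same wood, 60 x 95 x 20 mm, lying on the sled; origin under its centre
- square: combination square lying on the sled: steel rule 250 x 26 mm with an 85 x 30 x 20 mm head; origin under the rule's middle, rule along its y
- pencil: flat carpenter's pencil, 175 x 10 x 8 mm, lying on the sled beyond the board, along its y; origin under its centre
- tape: tape measure, 72 x 42 x 66 mm, standing on the bench to the right; origin under its centre
- glue: glue bottle, 64 mm across, 190 mm tall, standing on the bench to the left; origin under its centre
- plane: block plane, 160 x 48 x 50 mm, on the bench to the left; origin under its centre
- mallet: wooden mallet, about 310 mm long, head 130 x 85 x 65 mm, on the bench to the right; origin under the handle, on the bench

How it is judged:
By the outcome, as a careful person would: the job done as asked, in the order asked, and still so for the second after the job is handed in, with the robot touching nothing.
It also fails if it takes over 64 s, if anything falls off the work surface, if the arm or the gripper's body presses on something with over 40 N, if the wrist force passes 120 N, or if a joint passes its speed limit or range.

## Working session

There is one attempt and no reset: what is moved stays moved. The work goes in short steps, Python scripts to look and compute and a tool call to move; the robot and the scene stay as the last step left them, time stands still between calls to the robot, and variables do not carry over. Pictures are saved under pics/ and viewed, at most 10 in all, crops included, and the job is handed in when it is done.

Besides the shell and the picture viewer there is one more tool, called after "Request:" as a command line: name --pt "numbers of a row" for each row, then --argument value for the rest. send_rows: Moves the arm, as the interface text tells. Its arguments: {"type":"object","properties":{"rows":{"type":"array","items":{"type":"array","items":{"type":"number"}}},"squeeze":{"type":"number"}},"required":["rows"]}

```bash
mkdir -p pics; cat > h.py <<'E'
import numpy as np, cv2
from bench import r, cams
from scipy.spatial.transform import Rotation as R
def rot(q): return R.from_quat([q[1],q[2],q[3],q[0]]).as_matrix()
def att(c):
    a=np.array(c["attitude"],float)
    return rot(a) if a.size==4 else a.reshape(3,3)
def cloud(c):
    z=c["z_map"];v,u=np.mgrid[:z.shape[0],:z.shape[1]];m=c["mtx"]
    P=np.stack([(u-m[0,2])/m[0,0]*z,-(v-m[1,2])/m[1,1]*z,-z],-1)
    return P@att(c).T+np.array(c["position"])
def save(c,n): cv2.imwrite("pics/"+n,c["image"][:,:,::-1])
E
python3 - <<'E'
from h import *
for n in("top","scene"):
    c=cams.capture(n);np.savez(n+"0.npz",**c);save(c,n+"0.png");P=cloud(c);print(n,c["position"],c.keys())
    for t in["board","far_stop_arm","near_stop_arm","far_stop_toe","sled","offcut","square","pencil"]:
        for d in cams.outline_of(n,t)[:2]:
            m=d["mask"]&(c["z_map"]>0);p=P[m]
            print(t,round(d["confidence"],2),d["bbox"],np.round(np.median(p,0),3),np.round(np.percentile(p,[2,98],axis=0),3).tolist() if len(p) else 0)
print(r.state())
E
```

```text
top [ 0.41834511 -0.02294722  1.66161591] dict_keys(['image', 'z_map', 'mtx', 'position', 'attitude'])
board 0.73 [201.0, 193.1, 288.1, 214.9] [0.565 0.099 0.038] [[0.529, -0.057, 0.016], [0.604, 0.248, 0.046]]
near_stop_arm 0.17 [285.6, 212.7, 303.4, 228.6] [ 0.504 -0.099  0.094] [[0.476, -0.127, 0.069], [0.528, -0.07, 0.14]]
sled 0.68 [179.2, 131.5, 345.1, 243.7] [0.647 0.015 0.019] [[0.451, -0.281, 0.009], [0.821, 0.32, 0.072]]
sled 0.41 [323.9, 214.3, 346.1, 225.2] [ 0.503 -0.242  0.094] [[0.477, -0.28, 0.023], [0.524, -0.209, 0.139]]
offcut 0.83 [210.7, 148.4, 239.1, 166.9] [0.744 0.163 0.037] [[0.716, 0.119, 0.027], [0.774, 0.212, 0.046]]
offcut 0.28 [285.9, 212.2, 301.2, 229.1] [ 0.504 -0.101  0.094] [[0.478, -0.127, 0.079], [0.526, -0.072, 0.14]]
square 0.93 [271.1, 150.6, 336.2, 175.6] [ 0.711 -0.108  0.032] [[0.691, -0.254, 0.018], [0.766, -0.021, 0.043]]
pencil 0.51 [202.6, 174.0, 244.6, 175.8] [0.684 0.198 0.026] [[0.68, 0.098, 0.019], [0.688, 0.24, 0.036]]
pencil 0.5 [198.0, 197.1, 285.3, 215.6] [0.565 0.096 0.038] [[0.53, -0.057, 0.029], [0.599, 0.248, 0.046]]
scene [1.
[... 1112 characters left out ...]
0.9, 'qpos': array([ 1.18723606,  0.62834808,  0.03847316,  1.51739262, -0.02701961,
        0.99631247, -0.02001146]), 'joint_vel': array([ 0.00047866, -0.00056466,  0.00159753, -0.00010689, -0.00197464,
        0.00279802, -0.00118152]), 'tau': array([ 5.97809885e-04, -5.49574471e+01,  1.14269324e+00, -1.86941403e+01,
       -5.24834159e-02,  1.55254081e-02,  1.27961343e-05]), 'position': array([ 0.20314045, -0.61746233,  0.20551397]), 'eef_rot': array([2.17141736e-05, 9.87407075e-01, 1.58200083e-01, 4.00230087e-05]), 'ft_force': array([-0.05388836,  0.16336074, -0.34676512]), 'torque': array([-0.03975508,  0.01121675,  0.02647343]), 'grip_force': 0.0, 'gripper_width': 0.09353659420266984}
```

```bash
ls -la pics
```

```text
total 700
drwxr-xr-x 2 agent agent   4096 Nov 30 02:22 .
drwxr-xr-x 3 agent agent   4096 Nov 30 02:22 ..
-rw-r--r-- 1 agent agent 373103 Nov 30 02:22 scene0.png
-rw-r--r-- 1 agent agent 329921 Nov 30 02:22 top0.png
```

```bash
python3 - <<'E'
import cv2
a=cv2.imread("pics/scene0.png")[80:380,130:430];b=cv2.imread("pics/top0.png")[110:260,160:360]
cv2.imwrite("pics/s1.png",cv2.resize(a,(600,600),interpolation=2));cv2.imwrite("pics/t1.png",cv2.resize(b,(800,600),interpolation=2))
E
```

```text
(no output)
```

View pics/s1.png

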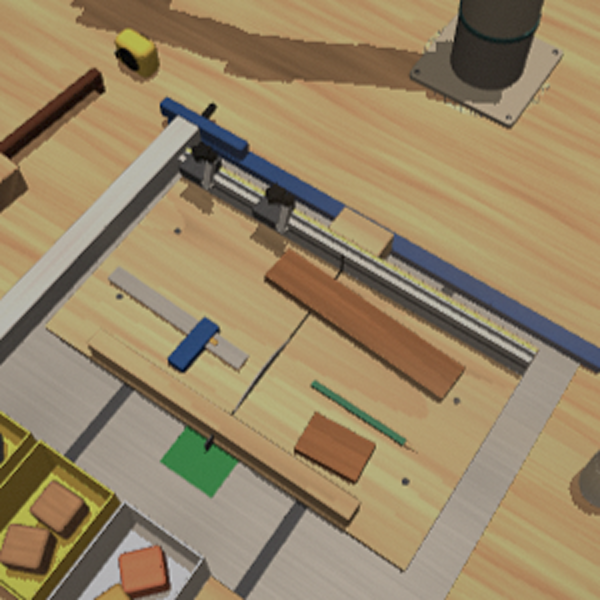

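View pics/t1.png

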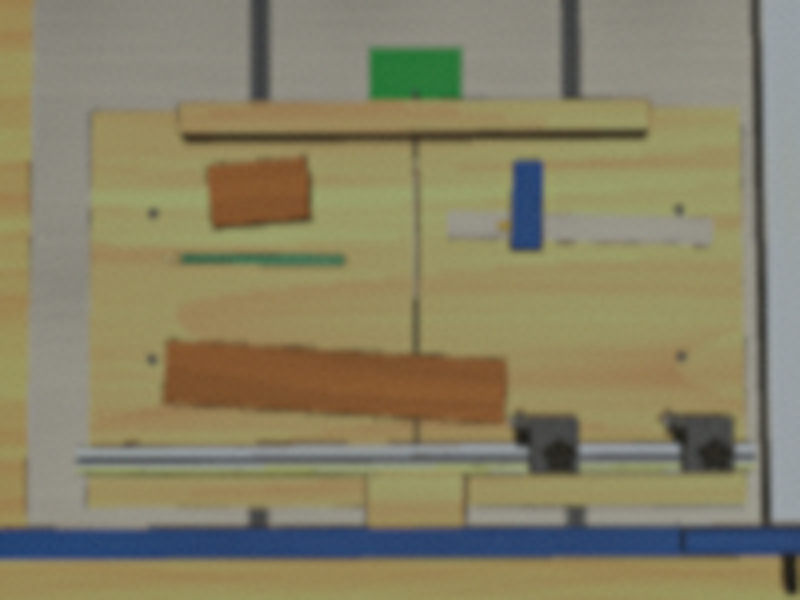

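```bash
python3 - <<'E'
from h import *
for n in("top","scene"):
    c=dict(np.load(n+"0.npz"));P=cloud(c).reshape(-1,3);ok=c["z_map"].ravel()>0
    P=P[ok];x,y,z=P.T
    s=lambda a,b,c_,d,e,f:P[(x>a)&(x<b)&(y>c_)&(y<d)&(z>e)&(z<f)]
    def rr(p,l):
        (cx,cy),(w,h),a=cv2.minAreaRect((p[:,:2]*1000).astype(np.float32));print(n,l,len(p),round(cx,1),round(cy,1),round(w,1),round(h,1),round(a,2),'z',np.round(np.median(p[:,2]),4))
    rr(s(.76,.87,-.27,.3,.056,.07),'bridge')
    f=s(.44,.52,0.06,.33,.06,.075);rr(f,'fence')
    rr(s(.5,.64,-.1,.29,.033,.045),'board')
    b=s(.62,.66,-.35,.4,.012,.024);print('base z',np.median(b[:,2]),np.percentile(b[:,1],[1,99]))
    for l,a,d in(('far',-.28,-.185),('near',-.14,-.05)):
        for zl in np.arange(.075,.15,.01):
            q=s(.44,.62,a,d,zl,zl+.01)
            if len(q)>3: print(n,l,round(zl,3),len(q),np.round(np.percentile(q[:,0],[5,50,95]),3),np.round(np.percentile(q[:,1],[5,50,95]),3))
E
```

```text
top bridge 906 809.4 19.4 440.1 33.2 89.84 z 0.0623
top fence 490 473.3 194.6 267.5 62.2 89.41 z 0.068
top board 1181 565.3 95.1 319.7 60.4 86.06 z 0.0383
base z 0.017866645497176648 [-0.28820592  0.3255366 ]
top far 0.075 15 [0.481 0.495 0.525] [-0.264 -0.221 -0.188]
top far 0.085 107 [0.477 0.506 0.524] [-0.267 -0.239 -0.223]
top far 0.095 37 [0.48  0.502 0.521] [-0.263 -0.24  -0.209]
top far 0.105 40 [0.48  0.491 0.519] [-0.257 -0.246 -0.214]
top far 0.125 5 [0.501 0.514 0.515] [-0.215 -0.212 -0.208]
top far 0.135 12 [0.5   0.507 0.511] [-0.218 -0.214 -0.208]
top near 0.075 15 [0.475 0.519 0.53 ] [-0.116 -0.084 -0.066]
top near 0.085 103 [0.479 0.508 0.525] [-0.127 -0.102 -0.084]
top near 0.095 42 [0.482 0.507 0.525] [-0.123 -0.098 -0.07 ]
top near 0.105 41 [0.478 0.492 0.503] [-0.119 -0.108 -0.097]
top near 0.125 4 [0.5   0.512 0.512] [-0.079 -0.074 -0.072]
top near 0.135 11 [0.498 0.505 0.508] [-0.079 -0.075 -0.072]
scene bridge 1786 812.3 20.6 439.8 31.0 89.75 z 0.0628
scene fence 866 493.4 192.1 273.7 63.5 81.43 z 0.068
scene board 2263 551.7 105.5 365.8 105.0 88.51 z 0.0383
b
[... 227 characters left out ...]
36 -0.207]
scene far 0.105 65 [0.482 0.497 0.521] [-0.256 -0.243 -0.206]
scene far 0.115 16 [0.508 0.517 0.522] [-0.217 -0.208 -0.205]
scene far 0.125 15 [0.502 0.513 0.517] [-0.217 -0.209 -0.206]
scene far 0.135 17 [0.503 0.508 0.513] [-0.216 -0.211 -0.205]
scene near 0.075 36 [0.482 0.527 0.529] [-0.123 -0.087 -0.065]
scene near 0.085 145 [0.497 0.518 0.529] [-0.124 -0.103 -0.069]
scene near 0.095 35 [0.486 0.513 0.529] [-0.11  -0.094 -0.069]
scene near 0.105 73 [0.482 0.496 0.523] [-0.117 -0.104 -0.068]
scene near 0.115 15 [0.507 0.516 0.52 ] [-0.077 -0.071 -0.068]
scene near 0.125 13 [0.504 0.513 0.516] [-0.077 -0.072 -0.067]
scene near 0.135 16 [0.5   0.508 0.514] [-0.078 -0.072 -0.068]
```

Request:
send_rows --pt "-1 1.3 2 0 0 0 -0.4" --pt "-1 2.6 4.1 0 0 0 -0.8" --pt "-1 3.9 6.1 0 0 0 -1.2" --pt "-1 5.2 8.2 0 0 0 -1.6" --pt "-1 6.4 10.2 0 0 0 -2" --pt "-1 7.7 12.3 0 0 0 -2.4" --pt "-1 9 14.3 0 0 0 -2.8" --pt "-1 10.2 16.3 0 0 0 -3.03"

```text
time_s: 1.57
position: [0.3814, -0.3336, 0.2058]
eef_rot: [0.0, 1.0, -0.001, 0.0]
ft_force: [0.9, 0.1, -0.8]
gripper_width: 0.0439
grip_force: 0.0
```

Request:
send_rows --pt "-1 0 0 0 0 0 0" --pt "-1 0 0 0 0 0 0" --pt "-1 0 0 0 0 0 0"

```text
time_s: 1.82
position: [0.3804, -0.3357, 0.2057]
eef_rot: [0.0, 1.0, 0.001, 0.0]
ft_force: [-0.8, 0.3, 0.5]
gripper_width: 0.0239
grip_force: 0.0
```

Request:
send_rows --pt "-1 1 1.4 0 0 0 0" --pt "-1 2 2.8 0 0 0 0" --pt "-1 3 4.2 0 0 0 0" --pt "-1 3.4 5.1 0 0 0 0" --pt "-1 3.4 5.1 0 0 0 0" --pt "-1 3.4 5.1 0 0 0 0" --pt "-1 3.4 5.1 0 0 0 0" --pt "-1 3.4 5.1 0 0 0 0"

```text
time_s: 2.48
position: [0.4643, -0.2104, 0.2055]
eef_rot: [0.001, 1.0, -0.002, -0.0]
ft_force: [0.5, 0.2, 0.4]
gripper_width: 0.0002
grip_force: 0.0
```

Request:
send_rows --pt "-1 0 0 -1 0 0 0" --pt "-1 0 0 -2 0 0 0" --pt "-1 0 0 -3 0 0 0" --pt "-1 0 0 -3.4 0 0 0" --pt "-1 0 0 -3.4 0 0 0" --pt "-1 0 0 -3.4 0 0 0" --pt "-1 0 0 -3.4 0 0 0"

```text
time_s: 3.07
position: [0.4662, -0.2088, 0.1216]
eef_rot: [0.001, 1.0, -0.0, 0.001]
ft_force: [-0.8, 0.5, 1.0]
gripper_width: 0.0006
grip_force: 0.0
```

```bash
python3 - <<'E'
from h import *
for n in("top","scene"):
    c=cams.capture(n);save(c,n+"2.png");P=cloud(c).reshape(-1,3);x,y,z=P.T
    for zl in(.12,.13,.14,.15,.16,.17):
        q=P[(x>.43)&(x<.6)&(y>-.27)&(y<-.15)&(z>zl)&(z<zl+.01)]
        if len(q):print(n,zl,len(q),np.round(np.percentile(q[:,:2],[3,97],axis=0),3).tolist())
print(r.state()["position"],r.state()["gripper_width"])
i=cv2.imread("pics/scene2.png")[120:270,180:380];cv2.imwrite("pics/s2.png",cv2.resize(i,(800,600),interpolation=2))
E
```

```text
top 0.12 2 [[0.515, -0.212], [0.515, -0.209]]
top 0.13 1 [[0.511, -0.208], [0.511, -0.208]]
top 0.14 1 [[0.51, -0.21], [0.51, -0.21]]
scene 0.12 24 [[0.473, -0.217], [0.519, -0.204]]
scene 0.13 42 [[0.462, -0.217], [0.516, -0.195]]
scene 0.14 24 [[0.464, -0.217], [0.513, -0.194]]
scene 0.15 20 [[0.462, -0.214], [0.477, -0.193]]
scene 0.16 24 [[0.46, -0.22], [0.478, -0.193]]
scene 0.17 22 [[0.462, -0.217], [0.478, -0.193]]
[ 0.46639563 -0.20841021  0.12178455] 0.00041065834514886375
```

View pics/s2.png

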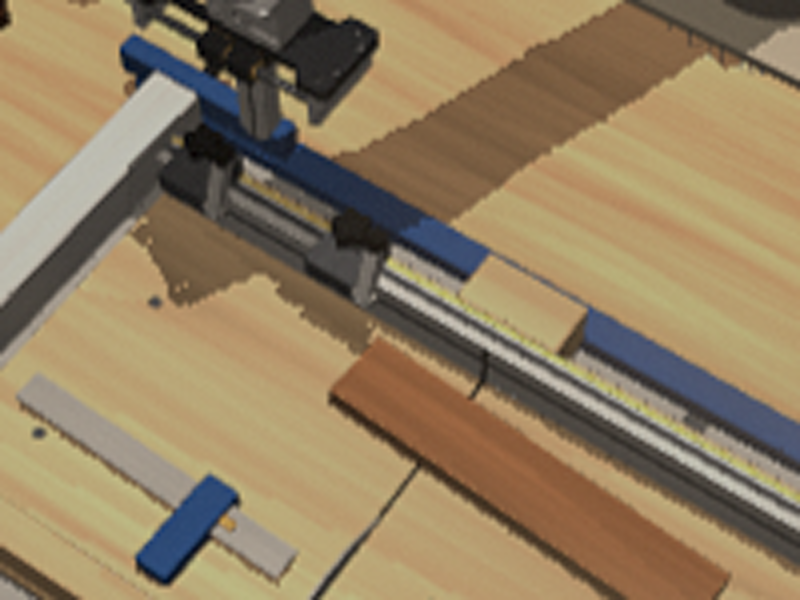

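Request:
send_rows --pt "-1 0.6 0 0 0 0 0" --pt "-1 1.15 0 -0.05 0 0 0" --pt "-1 1.64 0 0.1 0 0 0" --pt "-1 2.1 0 0.15 0 0 0" --pt "-1 2.58 0 0.12 0 0 0" --pt "-1 3.0 0 -0.1 0 0 0" --pt "-1 3.34 0 -0.44 0 0 0" --pt "-1 3.34 0 -0.44 0 0 0"

```text
time_s: 3.83
position: [0.5505, -0.2072, 0.1083]
eef_rot: [-0.0, 1.0, 0.001, 0.0]
ft_force: [1.1, -0.1, 0.7]
gripper_width: 0.0002
grip_force: 0.0
```

```bash
python3 - <<'E'
from h import *
c=cams.capture("scene");save(c,"scene3.png");P=cloud(c).reshape(-1,3);x,y,z=P.T
for zl in(.08,.09,.1,.11,.12,.13):
        q=P[(x>.43)&(x<.62)&(y>-.225)&(y<-.15)&(z>zl)&(z<zl+.01)]
        if len(q):print(zl,len(q),np.round(np.percentile(q[:,:2],[3,97],axis=0),3).tolist())
print(r.state()["position"],r.state()["ft_force"])
i=cv2.imread("pics/scene3.png")[120:270,180:380];cv2.imwrite("pics/s3.png",cv2.resize(i,(800,600),interpolation=2))
E
```

```text
0.08 20 [[0.511, -0.219], [0.549, -0.203]]
0.09 10 [[0.499, -0.224], [0.568, -0.205]]
0.1 19 [[0.558, -0.216], [0.58, -0.205]]
0.11 27 [[0.549, -0.217], [0.579, -0.195]]
0.12 20 [[0.546, -0.213], [0.568, -0.192]]
0.13 19 [[0.543, -0.217], [0.561, -0.192]]
[ 0.54924974 -0.20729406  0.10859785] [-0.1101264  -0.69591608  0.665448  ]
```

View pics/s3.png

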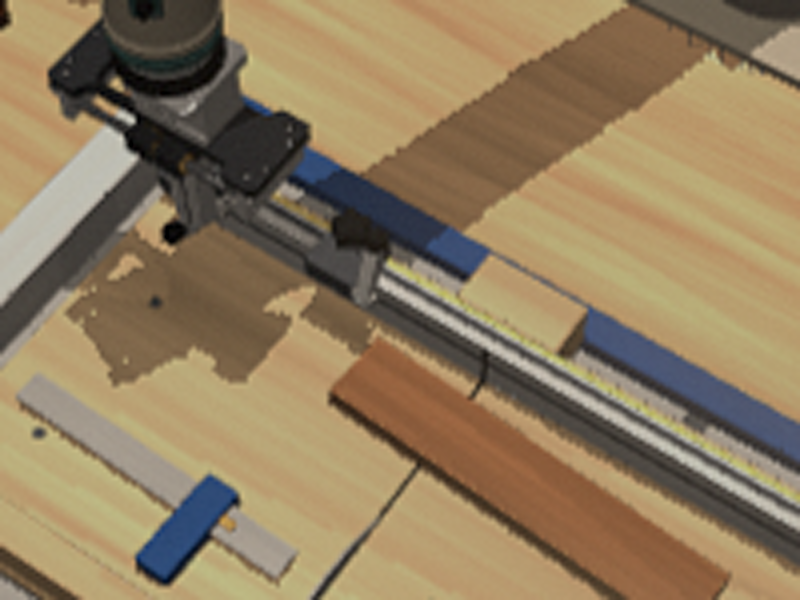

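Request:
send_rows --pt "-1 0.44 0 -0.35 0 0 0" --pt "-1 0.66 0 -0.86 0 0 0" --pt "-1 0.9 0 -1.3 0 0 0" --pt "-1 0.92 0 -1.8 0 0 0" --pt "-1 0.74 0 -2.18 0 0 0" --pt "-1 0.36 0 -2.56 0 0 0" --pt "-1 -0.06 0 -2.78 0 0 0" --pt "-1 -0.06 0 -2.78 0 0 0"

```text
time_s: 4.55
position: [0.5443, -0.2074, 0.0375]
eef_rot: [-0.001, 1.0, -0.0, -0.003]
ft_force: [-1.0, -0.8, 0.5]
gripper_width: 0.0005
grip_force: 0.0
```

Request:
send_rows --pt "-1 -0.2 0 -0.15 0 0 0" --pt "-1 -0.4 0 -0.2 0 0 0" --pt "-1 -0.4 0 -0.2 0 0 0" --pt "-1 -0.4 0 -0.2 0 0 0"

```text
time_s: 4.88
position: [0.54, -0.2077, 0.0352]
eef_rot: [0.0, 1.0, 0.001, 0.002]
ft_force: [5.6, -0.5, -4.0]
gripper_width: 0.0002
grip_force: 2.7
```

Request:
send_rows --pt "-1 -0.08 0 0 0 0 0" --pt "-1 -0.16 0 0 0 0 0" --pt "-1 -0.16 0 0 0 0 0" --pt "-1 -0.16 0 0 0 0 0"

```text
time_s: 5.22
position: [0.5402, -0.2078, 0.0355]
eef_rot: [0.001, 1.0, 0.001, 0.006]
ft_force: [13.0, 0.5, -9.9]
gripper_width: 0.0005
grip_force: 6.1
```

Request:
send_rows --pt "-1 1 0 0 0 0 0" --pt "-1 2 0 0 0 0 0" --pt "-1 3 0 1 0 0 0" --pt "-1 3 0 3 0 0 0" --pt "-1 3 1 5 0 0 0" --pt "-1 3 3 5 0 0 0" --pt "-1 3 5 5 0 0 0" --pt "-1 3 7 5 0 0 0"

```text
time_s: 5.88
position: [0.6087, -0.0682, 0.1607]
eef_rot: [0.0, 1.0, -0.001, 0.001]
ft_force: [0.9, 1.3, -0.4]
gripper_width: 0.0002
grip_force: 0.0
```

```bash
python3 - <<'E'
from h import *
for n in("top","scene"):
    c=cams.capture(n);save(c,n+"4.png");P=cloud(c).reshape(-1,3);x,y,z=P.T
    for d in cams.outline_of(n,"far_stop_arm")[:2]+cams.outline_of(n,"far_stop_toe")[:1]:
        m=d["mask"].ravel();q=P[m];print(n,d["bbox"],d["confidence"],np.round(np.percentile(q,[3,50,97],axis=0),3).tolist())
    for zl in(.025,.035,.045,.055,.065,.075,.11,.13):
        q=P[(x>.512)&(x<.6)&(y>-.235)&(y<-.19)&(z>zl)&(z<zl+.01)]
        if len(q):print(n,zl,len(q),np.round(np.percentile(q[:,:2],[3,97],axis=0),3).tolist())
print(r.state()["position"],r.state()["ft_force"])
i=cv2.imread("pics/scene4.png")[130:205,190:290];cv2.imwrite("pics/s4.png",cv2.resize(i,(800,600),interpolation=2))
E
```

```text
top [199.7, 197.3, 272.4, 211.6] 0.58 [[0.536, 0.006, 0.022], [0.568, 0.126, 0.038], [0.599, 0.245, 0.045]]
top 0.025 13 [[0.523, -0.228], [0.587, -0.198]]
top 0.035 2 [[0.517, -0.209], [0.527, -0.208]]
top 0.045 4 [[0.516, -0.215], [0.523, -0.208]]
top 0.075 6 [[0.515, -0.231], [0.529, -0.208]]
scene [277.7, 285.8, 319.6, 322.5] 0.41 [[0.72, 0.125, 0.024], [0.751, 0.17, 0.038], [0.779, 0.214, 0.043]]
scene [272.4, 285.8, 315.8, 322.9] 0.26 [[0.719, 0.123, 0.021], [0.751, 0.17, 0.038], [0.779, 0.215, 0.043]]
scene 0.025 8 [[0.522, -0.216], [0.533, -0.206]]
scene 0.035 5 [[0.527, -0.212], [0.533, -0.206]]
scene 0.045 5 [[0.521, -0.218], [0.532, -0.206]]
scene 0.055 2 [[0.522, -0.208], [0.525, -0.207]]
scene 0.065 6 [[0.523, -0.223], [0.53, -0.204]]
scene 0.075 8 [[0.528, -0.222], [0.532, -0.205]]
[ 0.60790312 -0.07043091  0.15860332] [-0.42098391 -0.12716948 -0.0903141 ]
```

View pics/s4.png

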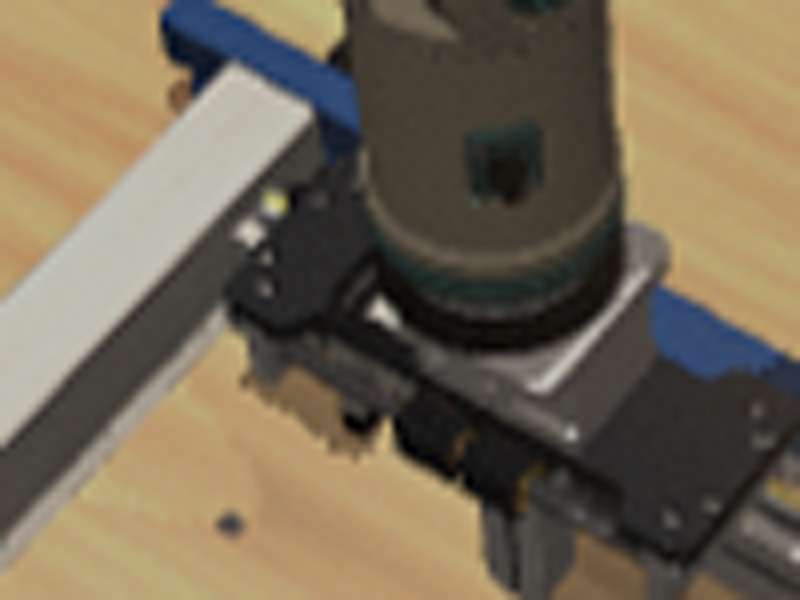

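Request:
send_rows --pt "1 0.4 1.2 0 0 0 0" --pt "1 0.8 2.6 0 0 0 0" --pt "1 1.2 4 0 0 0 0" --pt "1 1.5 5.4 0 0 0 0" --pt "1 1.5 6.6 0 0 0 0" --pt "1 1.5 7.4 0 0 0 0" --pt "1 1.5 7.4 0 0 0 0" --pt "1 1.5 7.4 0 0 0 0"

```text
time_s: 6.85
position: [0.646, 0.1151, 0.1583]
eef_rot: [0.001, 1.0, 0.0, -0.0]
ft_force: [-0.3, -1.3, -0.7]
gripper_width: 0.0505
grip_force: 0.0
```

Request:
send_rows --pt "1 0 0 -1 0 0 0" --pt "1 0 0 -2 0 0 0" --pt "1 0 0 -3 0 0 0" --pt "1 0 0 -3.6 0 0 0" --pt "1 0 0 -3.6 0 0 0" --pt "1 0 0 -3.6 0 0 0" --pt "1 0 0 -3.6 0 0 0"

```text
time_s: 7.43
position: [0.6472, 0.114, 0.0699]
eef_rot: [0.0, 1.0, -0.001, 0.001]
ft_force: [0.0, -0.9, 0.6]
gripper_width: 0.0935
grip_force: 0.0
```

```bash
python3 - <<'E'
from h import *
for n in("top","scene"):
    c=cams.capture(n);save(c,n+"5.png")
print(r.state()["position"],r.state()["gripper_width"])
i=cv2.imread("pics/scene5.png")[130:340,180:460];cv2.imwrite("pics/s5.png",cv2.resize(i,(800,600),interpolation=2))
E
```

```text
[0.64733867 0.11527205 0.07040523] 0.09381549348878752
```

View pics/s5.png

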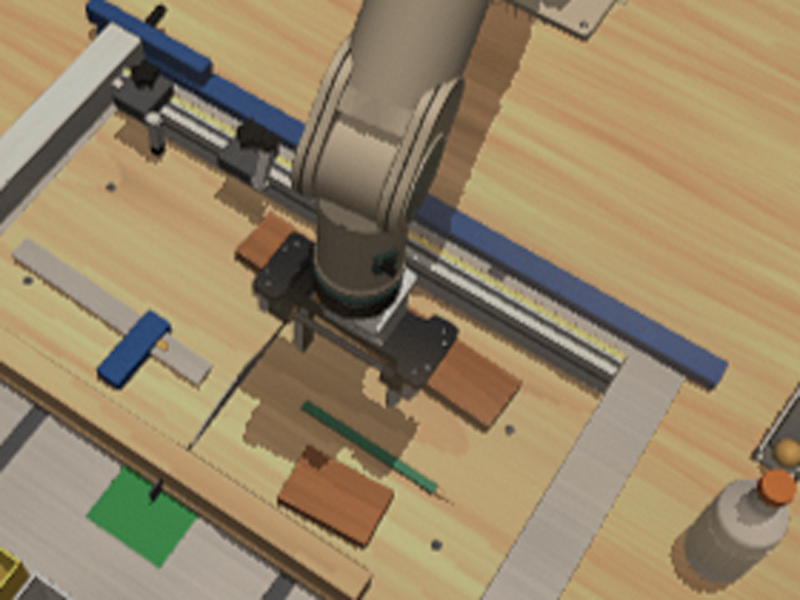

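Request:
send_rows --pt "1 0 0 -0.8 0 0 0" --pt "1 0 0 -1.6 0 0 0" --pt "1 0 0 -1.65 0 0 0" --pt "1 -0.6 0 -1.65 0 0 0" --pt "1 -1.1 0 -1.65 0 0 0" --pt "1 -1.5 0 -1.65 0 0 0" --pt "1 -1.8 0 -1.65 0 0 0" --pt "1 -2 0 -1.65 0 0 0"

```text
time_s: 8.2
position: [0.5969, 0.1165, 0.029]
eef_rot: [-0.0, 1.0, 0.0, 0.002]
ft_force: [1.0, -0.2, 0.4]
gripper_width: 0.0941
grip_force: 0.7
```

Request:
send_rows --pt "1 -0.2 0 0 0 0 0" --pt "1 -0.4 0 0 0 0 0" --pt "1 -0.55 0 0 0 0 0" --pt "1 -0.7 0 0 0 0 0" --pt "1 -0.8 0 0 0 0 0" --pt "1 -0.85 0 0 0 0 0" --pt "1 -0.9 0 0 0 0 0" --pt "1 -0.9 0 0 0 0 0"

```text
time_s: 8.87
position: [0.5742, 0.1159, 0.0276]
eef_rot: [0.0, 1.0, -0.0, 0.001]
ft_force: [3.4, -1.5, 2.3]
gripper_width: 0.0939
grip_force: 2.0
```

Request:
send_rows --pt "1 -0.06 0 0 0 0 0" --pt "1 -0.12 0 0 0 0 0" --pt "1 -0.12 0 0 0 0 0" --pt "1 -0.12 0 0 0 0 0"

```text
time_s: 9.2
position: [0.574, 0.116, 0.0279]
eef_rot: [-0.0, 1.0, -0.001, 0.003]
ft_force: [7.9, -1.3, -1.2]
gripper_width: 0.0941
grip_force: 4.1
```

Request:
send_rows --pt "1 0.6 0 0 0 0 0" --pt "1 1.2 0 0.6 0 0 0" --pt "1 1.2 0 2 0 0 0" --pt "0 0.2 1 3 0 0 0" --pt "-1 -0.8 2.4 3.5 0 0 0" --pt "-1 -1.4 3.8 3.5 0 0 0" --pt "-1 -1.4 4.6 3.5 0 0 0" --pt "-1 -1.4 4.6 3.5 0 0 0"

```text
time_s: 9.87
position: [0.5309, 0.2382, 0.1144]
eef_rot: [-0.002, 1.0, 0.005, -0.003]
ft_force: [-0.4, 1.2, 0.1]
gripper_width: 0.064
grip_force: 0.0
```

```bash
python3 - <<'E'
from h import *
for n in("top","scene"):
    c=dict(np.load(n+"0.npz"));P=cloud(c).reshape(-1,3);x,y,z=P.T
    q=P[(x>.35)&(x<.75)&(y>.335)&(y<.75)&(z>.08)];print(n,len(q),np.round(np.percentile(q,[2,98],axis=0),3).tolist() if len(q) else '')
    c=cams.capture(n);P=cloud(c).reshape(-1,3)
    for t in("board",):
        d=cams.outline_of(n,t)[0];q=P[d["mask"].ravel()];q=q[abs(q[:,2]-.0383)<.004]
        print(d["confidence"],cv2.minAreaRect((q[:,:2]*1000).astype(np.float32)),np.round(np.percentile(q,[1,99],axis=0),3).tolist())
print(r.state()["position"],r.state()["gripper_width"])
E
```

```text
top 1108 [[0.553, 0.464, 0.091], [0.749, 0.741, 0.235]]
0.76 ((535.9804077148438, 55.22607421875), (238.8002471923828, 56.46915817260742), 89.54312896728516) [[0.507, -0.064, 0.034], [0.563, 0.171, 0.042]]
scene 1542 [[0.57, 0.467, 0.086], [0.747, 0.708, 0.238]]
0.93 ((535.5748901367188, 94.95581817626953), (320.2386474609375, 63.99319076538086), 89.67951965332031) [[0.505, -0.061, 0.034], [0.566, 0.252, 0.042]]
[0.53456648 0.22918807 0.11419611] 0.0481935849147983
```

Request:
send_rows --pt "-1 0 1 0 0 0 0" --pt "-1 0 2 0 0 0 0" --pt "-1 0 2.5 0 0 0 0" --pt "-1 0 2.5 0 0 0 0" --pt "-1 0 2.5 0 0 0 0" --pt "-1 0 2.5 0 0 0 0" --pt "-1 0 2.5 0 0 0 0"

```text
time_s: 10.65
position: [0.5358, 0.2912, 0.1149]
eef_rot: [0.001, 1.0, -0.001, -0.0]
ft_force: [-0.0, -0.1, -0.1]
gripper_width: 0.002
grip_force: 0.0
```

Request:
send_rows --pt "-1 0.1 0 -1 0 0 0" --pt "-1 0.1 0 -2 0 0 0" --pt "-1 0.1 0 -3 0 0 0" --pt "-1 0.1 0 -3.4 0 0 0" --pt "-1 0.1 0 -3.4 0 0 0" --pt "-1 0.1 -0.3 -3.4 0 0 0" --pt "-1 0.1 -0.6 -3.4 0 0 0" --pt "-1 0.1 -0.8 -3.4 0 0 0"

```text
time_s: 11.32
position: [0.5392, 0.2722, 0.0316]
eef_rot: [-0.0, 1.0, -0.0, 0.001]
ft_force: [-0.3, 0.2, -0.0]
gripper_width: 0.0005
grip_force: 0.0
```

Request:
send_rows --pt "-1 0 -0.2 0 0 0 0" --pt "-1 0 -0.4 0 0 0 0" --pt "-1 0 -0.7 0 0 0 0" --pt "-1 0 -1 0 0 0 0" --pt "-1 0 -1.3 0 0 0 0" --pt "-1 0 -1.6 0 0 0 0" --pt "-1 0 -1.8 0 0 0 0" --pt "-1 0 -2 0 0 0 0"

```text
time_s: 11.98
position: [0.5388, 0.2244, 0.0307]
eef_rot: [-0.001, 1.0, 0.0, 0.001]
ft_force: [0.0, 5.1, 5.5]
gripper_width: 0.0004
grip_force: 3.9
```

```bash
cat > b.py <<'E'
from h import *
for n in("top","scene"):
    c=cams.capture(n);P=cloud(c).reshape(-1,3)
    for d in cams.outline_of(n,"board")[:1]:
        q=P[d["mask"].ravel()];q=q[abs(q[:,2]-.0383)<.004]
        print(n,d["confidence"],cv2.minAreaRect((q[:,:2]*1000).astype(np.float32)),np.round(np.percentile(q,[1,99],axis=0),3).tolist())
        for y0 in np.arange(-.21,.25,.04):
            s=q[abs(q[:,1]-y0)<.02]
            if len(s)>20:print(round(y0,2),np.round(np.percentile(s[:,0],[2,98]),4),end=' ')
        print()
    save(c,n+"_b%d.png"%round(r.state()["time_s"]*100))
print(r.state()["position"],r.state()["ft_force"])
E
python3 b.py
```

```text
top 0.61 ((535.8604125976562, 53.60955047607422), (317.3110046386719, 56.38420867919922), 89.64678192138672) [[0.507, -0.101, 0.034], [0.563, 0.207, 0.042]]
-0.09 [0.533  0.5628] -0.05 [0.5073 0.5596] -0.01 [0.5073 0.5636] 0.03 [0.5077 0.56  ] 0.07 [0.508  0.5568] 0.11 [0.5086 0.5607] 0.15 [0.5088 0.561 ] 0.19 [0.5093 0.5614] 
scene 0.6 ((535.5962524414062, 55.42430114746094), (319.05303955078125, 63.80274200439453), 89.78218078613281) [[0.508, -0.1, 0.034], [0.566, 0.209, 0.042]]
-0.09 [0.511  0.5647] -0.05 [0.5092 0.5639] -0.01 [0.5081 0.5636] 0.03 [0.5073 0.5653] 0.07 [0.5079 0.5656] 0.11 [0.5089 0.5656] 0.15 [0.5175 0.5655] 0.19 [0.5199 0.5656] 
[0.53880536 0.22310283 0.03065739] [0.03462622 2.35043323 7.14742143]
```

Request:
send_rows --pt "-1 0 -0.3 0 0 0 0" --pt "-1 0 -0.6 0 0 0 0" --pt "-1 0 -1 0 0 0 0" --pt "-1 0 -1.4 0 0 0 0" --pt "-1 0 -1.8 0 0 0 0" --pt "-1 0 -2.2 0 0 0 0" --pt "-1 0 -2.6 0 0 0 0" --pt "-1 0 -2.9 0 0 0 0"

```text
time_s: 12.85
position: [0.5386, 0.1514, 0.0307]
eef_rot: [-0.001, 1.0, 0.0, 0.001]
ft_force: [1.2, 5.0, 7.1]
gripper_width: 0.0004
grip_force: 4.1
```

```bash
python3 b.py
```

```text
top 0.95 ((535.27197265625, -22.956680297851562), (305.7934875488281, 56.423526763916016), 89.59552764892578) [[0.507, -0.175, 0.034], [0.563, 0.126, 0.042]]
-0.17 [0.5075 0.5619] -0.13 [0.5064 0.5625] -0.09 [0.5326 0.5629] -0.05 [0.5069 0.5631] -0.01 [0.5074 0.5635] 0.03 [0.5077 0.5602] 0.07 [0.5079 0.5604] 0.11 [0.5085 0.561 ] 
scene 0.7 ((535.8050537109375, -17.277496337890625), (317.2198181152344, 63.29801559448242), 89.22180938720703) [[0.506, -0.171, 0.035], [0.566, 0.135, 0.042]]
-0.17 [0.5068 0.5633] -0.13 [0.5111 0.5648] -0.09 [0.5105 0.5646] -0.05 [0.5063 0.5654] -0.01 [0.5058 0.5656] 0.03 [0.51   0.5654] 0.07 [0.5179 0.5657] 0.11 [0.5227 0.5659] 0.15 [0.5371 0.566 ] 
[0.53853243 0.14952017 0.03054423] [1.32748174 0.48894871 7.43889957]
```

Request:
send_rows --pt "-1 0 -0.2 0 0 0 0" --pt "-1 0 -0.4 0 0 0 0" --pt "-1 0 -0.55 0 0 0 0" --pt "-1 0 -0.65 0 0 0 0" --pt "-1 0 -0.75 0 0 0 0" --pt "-1 0 -0.8 0 0 0 0" --pt "-1 0 -0.85 0 0 0 0" --pt "-1 0 -0.85 0 0 0 0"

```text
time_s: 13.72
position: [0.5384, 0.1306, 0.0305]
eef_rot: [-0.001, 1.0, 0.0, 0.001]
ft_force: [0.1, 4.8, 4.8]
gripper_width: 0.0004
grip_force: 3.7
```

Request:
send_rows --pt "-1 0 -0.04 0 0 0 0" --pt "-1 0 -0.08 0 0 0 0" --pt "-1 0 -0.12 0 0 0 0" --pt "-1 0 -0.12 0 0 0 0"

```text
time_s: 14.05
position: [0.5384, 0.1278, 0.0305]
eef_rot: [-0.001, 1.0, 0.001, 0.001]
ft_force: [-0.6, 5.4, 6.2]
gripper_width: 0.0007
grip_force: 3.8
```

Request:
send_rows --pt "-1 0 -0.04 0 0 0 0" --pt "-1 0 -0.08 0 0 0 0" --pt "-1 0 -0.08 0 0 0 0" --pt "-1 0 -0.08 0 0 0 0"

```text
time_s: 14.38
position: [0.5384, 0.1258, 0.0305]
eef_rot: [-0.001, 1.0, 0.001, 0.001]
ft_force: [0.6, 5.2, 5.9]
gripper_width: 0.0003
grip_force: 3.9
```

Request:
send_rows --pt "-1 0 -0.04 0 0 0 0" --pt "-1 0 -0.08 0 0 0 0" --pt "-1 0 -0.08 0 0 0 0" --pt "-1 0 -0.08 0 0 0 0"

```text
time_s: 14.72
position: [0.5384, 0.1238, 0.0306]
eef_rot: [-0.001, 1.0, 0.001, 0.001]
ft_force: [0.5, 4.3, 6.0]
gripper_width: 0.0001
grip_force: 3.9
```

Request:
send_rows --pt "-1 0 -0.04 0 0 0 0" --pt "-1 0 -0.08 0 0 0 0" --pt "-1 0 -0.08 0 0 0 0" --pt "-1 0 -0.08 0 0 0 0"

```text
time_s: 15.05
position: [0.5384, 0.1218, 0.0306]
eef_rot: [-0.001, 1.0, 0.001, 0.001]
ft_force: [0.3, 5.0, 6.8]
gripper_width: 0.0002
grip_force: 3.9
```

```bash
python3 b.py; python3 - <<'E'
import cv2,glob
f=sorted(glob.glob("pics/scene_b*.png"),key=lambda s:int(s.split('_b')[1][:-4]))[-1];i=cv2.imread(f)[130:235,190:330];cv2.imwrite("pics/s6.png",cv2.resize(i,(800,600),interpolation=2))
E
```

```text
top 0.66 ((535.0946655273438, -52.93080139160156), (305.4440612792969, 56.4169921875), 89.48389434814453) [[0.507, -0.205, 0.034], [0.563, 0.096, 0.042]]
-0.21 [0.5093 0.5615] -0.17 [0.5061 0.5621] -0.13 [0.5062 0.5625] -0.09 [0.5339 0.5629] -0.05 [0.507  0.5631] -0.01 [0.5075 0.5635] 0.03 [0.5114 0.5613] 0.07 [0.5081 0.5605] 
scene 0.63 ((536.1732177734375, -44.63017272949219), (317.1062316894531, 61.89839553833008), 89.6836929321289) [[0.507, -0.199, 0.034], [0.566, 0.108, 0.042]]
-0.21 [0.5074 0.5643] -0.17 [0.5078 0.5645] -0.13 [0.5143 0.5644] -0.09 [0.5127 0.5643] -0.05 [0.5067 0.564 ] -0.01 [0.5074 0.565 ] 0.03 [0.5182 0.5655] 0.07 [0.5175 0.5647] 0.11 [0.5281 0.5658] 
[0.53837971 0.12180101 0.0305428 ] [-0.714571    5.31787251  4.96577787]
```

View pics/s6.png

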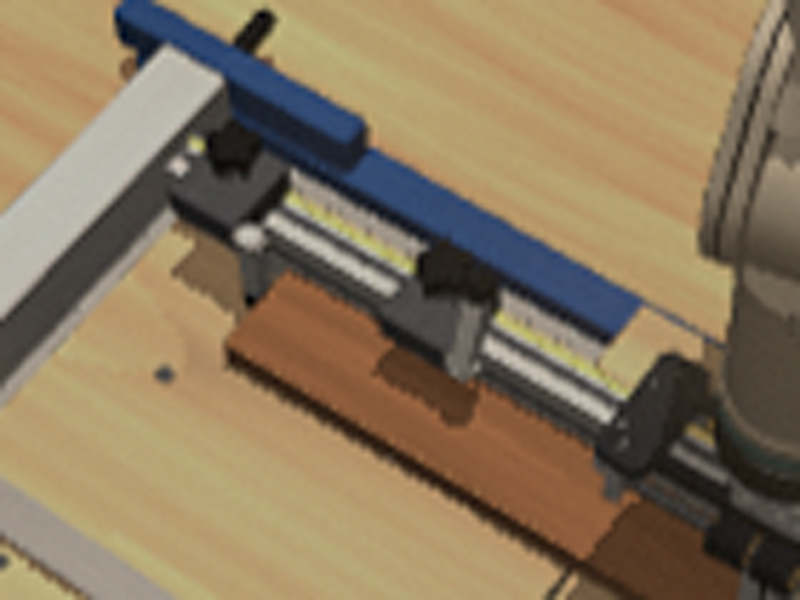

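Request:
send_rows --pt "-1 0 -0.04 0 0 0 0" --pt "-1 0 -0.06 0 0 0 0" --pt "-1 0 -0.06 0 0 0 0" --pt "-1 0 -0.06 0 0 0 0"

```text
time_s: 15.58
position: [0.5384, 0.1216, 0.0306]
eef_rot: [-0.001, 1.0, 0.001, 0.001]
ft_force: [0.6, 7.3, 6.4]
gripper_width: 0.0005
grip_force: 4.6
```

Request:
send_rows --pt "-1 0 -0.04 0 0 0 0" --pt "-1 0 -0.06 0 0 0 0" --pt "-1 0 -0.06 0 0 0 0" --pt "-1 0 -0.06 0 0 0 0"

```text
time_s: 15.92
position: [0.5384, 0.1215, 0.0306]
eef_rot: [-0.002, 1.0, 0.001, 0.001]
ft_force: [-0.4, 9.2, 5.2]
gripper_width: 0.0004
grip_force: 5.3
```

Request:
send_rows --pt "-1 0 0.6 0 0 0 0" --pt "-1 0 1.2 0 0 0 0" --pt "-1 0 1.2 1 0 0 0" --pt "-1 0.8 1.2 2 0 0 0" --pt "-1 1.8 0.6 2 0 0 0" --pt "-1 2.4 -0.6 2 0 0 0" --pt "-1 2.4 -1.8 2 0 0 0" --pt "-1 2.4 -2 2 0 0 0"

```text
time_s: 16.58
position: [0.5976, 0.0581, 0.0795]
eef_rot: [0.003, 1.0, -0.004, -0.001]
ft_force: [-0.9, 0.1, 0.4]
gripper_width: 0.0003
grip_force: 0.0
```

Request:
send_rows --pt "-1 0 0 0 0 0 0" --pt "-1 0 0 0 0 0 0" --pt "-1 0 0 0 0 0 0"

```text
time_s: 16.83
position: [0.5971, 0.0692, 0.0796]
eef_rot: [-0.0, 1.0, 0.001, -0.001]
ft_force: [-0.0, -0.5, -0.4]
gripper_width: 0.0003
grip_force: 0.0
```

```bash
python3 b.py
```

```text
top 0.66 ((534.8348388671875, -82.80915832519531), (245.81594848632812, 56.43528366088867), 89.50099182128906) [[0.506, -0.205, 0.034], [0.563, 0.036, 0.042]]
-0.21 [0.5093 0.5616] -0.17 [0.506  0.5618] -0.13 [0.5065 0.5625] -0.09 [0.5327 0.5629] -0.05 [0.5081 0.5631] -0.01 [0.5073 0.5635] 0.03 [0.5076 0.5607] 
scene 0.63 ((707.6715087890625, -135.80429077148438), (189.6890869140625, 81.44436645507812), 64.47882080078125) [[0.694, -0.2, 0.034], [0.775, -0.057, 0.042]]
-0.09 [0.6943 0.774 ] 
[0.59768718 0.06938748 0.07992093] [-0.86522698 -0.09497107  0.06021335]
```

Request:
send_rows --pt "-1 0 0 -1 0 0 0" --pt "-1 0 0 -2 0 0 0" --pt "-1 0 0 -2 0 0 0" --pt "-1 -0.3 0 -2 0 0 0" --pt "-1 -0.6 0 -2 0 0 0" --pt "-1 -0.8 0 -2 0 0 0" --pt "-1 -0.95 0 -2 0 0 0" --pt "-1 -0.95 0 -2 0 0 0"

```text
time_s: 17.7
position: [0.5743, 0.0681, 0.0313]
eef_rot: [-0.0, 1.0, 0.0, 0.001]
ft_force: [1.3, -0.2, 0.1]
gripper_width: 0.0004
grip_force: 0.0
```

Request:
send_rows --pt "-1 -0.06 0 0 0 0 0" --pt "-1 -0.12 0 0 0 0 0" --pt "-1 -0.12 0 0 0 0 0" --pt "-1 -0.12 0 0 0 0 0"

```text
time_s: 18.03
position: [0.5738, 0.0681, 0.031]
eef_rot: [-0.0, 1.0, 0.0, 0.002]
ft_force: [4.2, 0.1, 4.1]
gripper_width: 0.0006
grip_force: 2.4
```

Request:
send_rows --pt "-1 0.5 0 0 0 0 0" --pt "-1 0.8 0 0.6 0 0 0" --pt "-1 0.8 0 2 0 0 0" --pt "-1 0.2 1.4 2 0 0 0" --pt "-1 -0.8 2.6 2 0 0 0" --pt "-1 -1.3 3.3 2 0 0 0" --pt "-1 -1.3 3.3 2 0 0 0" --pt "-1 -1.3 3.3 2 0 0 0"

```text
time_s: 18.7
position: [0.5364, 0.1516, 0.0795]
eef_rot: [0.0, 1.0, 0.002, -0.002]
ft_force: [-0.8, -0.4, -0.4]
gripper_width: 0.0004
grip_force: 0.0
```

Request:
send_rows --pt "-1 0 0 0 0 0 0" --pt "-1 0 0 0 0 0 0" --pt "-1 0 0 0 0 0 0"

```text
time_s: 18.95
position: [0.5392, 0.1488, 0.0798]
eef_rot: [0.0, 1.0, -0.001, -0.0]
ft_force: [-0.7, 0.0, -0.4]
gripper_width: 0.0004
grip_force: 0.0
```

Request:
send_rows --pt "-1 0 0 -1 0 0 0" --pt "-1 0 0 -2 0 0 0" --pt "-1 0 0 -2 0 0 0" --pt "-1 0 -0.4 -2 0 0 0" --pt "-1 0 -0.7 -2 0 0 0" --pt "-1 0 -0.9 -2 0 0 0" --pt "-1 0 -1.0 -2 0 0 0" --pt "-1 0 -1.05 -2 0 0 0"

```text
time_s: 19.62
position: [0.5396, 0.1232, 0.0311]
eef_rot: [-0.0, 1.0, -0.001, 0.001]
ft_force: [0.6, 0.4, -0.4]
gripper_width: 0.0004
grip_force: 0.0
```

Request:
send_rows --pt "-1 0 -0.04 0 0 0 0" --pt "-1 0 -0.08 0 0 0 0" --pt "-1 0 -0.12 0 0 0 0" --pt "-1 0 -0.14 0 0 0 0" --pt "-1 0 -0.14 0 0 0 0" --pt "-1 0 -0.14 0 0 0 0"

```text
time_s: 20.12
position: [0.5391, 0.1222, 0.0303]
eef_rot: [-0.001, 1.0, 0.001, 0.0]
ft_force: [0.6, 5.2, 2.1]
gripper_width: 0.0006
grip_force: 2.4
```

Request:
send_rows --pt "-1 0 -0.04 0 0 0 0" --pt "-1 0 -0.08 0 0 0 0" --pt "-1 0 -0.08 0 0 0 0" --pt "-1 0 -0.08 0 0 0 0"

```text
time_s: 20.45
position: [0.5391, 0.1219, 0.0303]
eef_rot: [-0.002, 1.0, 0.001, 0.001]
ft_force: [-0.2, 7.7, 1.5]
gripper_width: 0.0004
grip_force: 3.6
```

Request:
send_rows --pt "-1 0 0.4 0 0 0 0" --pt "-1 0 0.8 0 0 0 0" --pt "-1 0 1.4 1 0 0 0" --pt "-1 0 1.8 3 0 0 0" --pt "-1 0 2.4 5 0 0 0" --pt "-1 0 3.4 6 0 0 0" --pt "-1 0 4.4 7 0 0 0" --pt "-1 0 5 7 0 0 0"

```text
time_s: 21.12
position: [0.5415, 0.2476, 0.2109]
eef_rot: [-0.002, 1.0, 0.001, 0.004]
ft_force: [1.7, 0.3, -0.7]
gripper_width: 0.0004
grip_force: 0.0
```

Request:
send_rows --pt "-1 0 0 0 0 0 0" --pt "-1 0 0 0 0 0 0" --pt "-1 0 0 0 0 0 0"

```text
time_s: 21.37
position: [0.538, 0.242, 0.2039]
eef_rot: [0.001, 1.0, -0.0, -0.001]
ft_force: [0.1, 0.7, 0.1]
gripper_width: 0.0003
grip_force: 0.0
```

```bash
python3 b.py; python3 - <<'E'
import cv2,glob
f=sorted(glob.glob("pics/scene_b*.png"),key=lambda s:int(s.split('_b')[1][:-4]))[-1];i=cv2.imread(f)[130:340,180:460];cv2.imwrite("pics/s7.png",cv2.resize(i,(800,600),interpolation=2))
E
```

```text
top 0.59 ((535.1259155273438, -48.94476318359375), (312.6986083984375, 56.42290115356445), 89.4861068725586) [[0.506, -0.202, 0.034], [0.563, 0.107, 0.042]]
-0.21 [0.5089 0.5584] -0.17 [0.5059 0.562 ] -0.13 [0.5063 0.5626] -0.09 [0.5328 0.5629] -0.05 [0.5108 0.5631] -0.01 [0.5111 0.5634] 0.03 [0.5078 0.5602] 0.07 [0.508  0.5596] 0.11 [0.512  0.5571] 
scene 0.56 ((534.7540893554688, -44.50010681152344), (317.4419860839844, 63.69267272949219), 89.89244079589844) [[0.505, -0.2, 0.034], [0.565, 0.112, 0.042]]
-0.21 [0.5063 0.5619] -0.17 [0.506  0.5651] -0.13 [0.5116 0.5644] -0.09 [0.5128 0.5651] -0.05 [0.5067 0.5645] -0.01 [0.5058 0.5649] 0.03 [0.5063 0.5641] 0.07 [0.5068 0.5648] 0.11 [0.5058 0.5654] 
[0.53854871 0.24197397 0.20410363] [0.3799853  0.28792003 0.64787264]
```

View pics/s7.png

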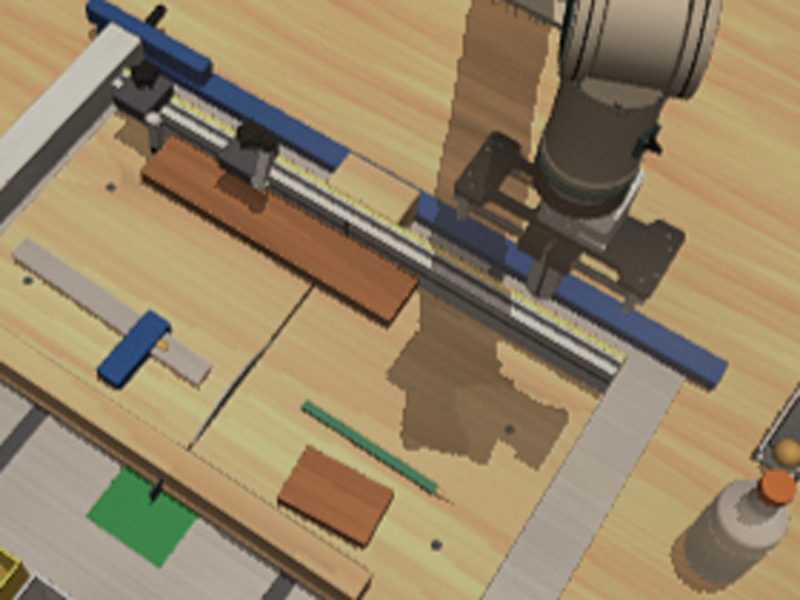

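The board lies flat along the fence with its end against the lowered far stop, around pixel (155,145). The near stop is still up at (260,165), and everything else looks unmoved.

```bash
python3 -c "
from bench import r
print(r.close_job())"
```

```text
the job is handed in; nothing more can be done
None
```

The job is handed in: the far stop is fully down, the near stop is still up, and the board was pushed flat to the fence until its end met the far stop, with nothing else seen to move; the verdict was not shown.

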